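# Collect the finished strip boats from the outfeed tray into the tote

### The arm

A 7-joint arm with a two-finger parallel gripper is mounted at the origin on a cart in front of the work surface, level with it; the furniture and walls round the work are solid. World frame = base frame: x ahead of the robot, y to its left, z up, the work surface at z = 0. Lengths are in m, angles in degrees, forces in N, time in s.
With the tool pointing down it reaches from about 0.425 to 0.875 m from the base axis. Payload 8.4 kg.
Tool frame: the origin (TCP) lies midway between the tips of the shut fingers; the grasp point (between the pads) lies 19 mm behind it; z points along the fingers, x is the direction in which the jaws open and shut, and the axes are right-handed (so a half turn about z gives the same grasp; the last joint's range is limited). The gripper opens to 85 mm and grips with 20 to 120 N. Pads are 22 mm wide; open, the fingers measure 114 mm over their backs; the gripper's body (76 mm by 85 mm) begins 54 mm behind the grasp point. The pads swing forward as they close: fully open they stand 13 mm farther back than shut.
Start: joints at [-74.611, 19.091, 2.286, 83.961, -0.768, 76.965, -3.352], TCP at [0.234, 0.606, 0.231] pointing down, gripper open.
Joint ranges: [-147.57, 147.57], [-21.85, 119.76], [-74.77, 79.35], [14.55, 137.4], [-85.83, 265.84], [4.83, 119.75], [-152.11, 152.11]. Speed limits (degrees/s): [127.2, 127.2, 159.86, 159.86, 180, 180, 180].

### API

Orientations are given as [roll, pitch, yaw] about the fixed x, y, z axes, in that order (R = Rz(yaw) Ry(pitch) Rx(roll)).
In Python, from bench import read_state, eyes, robot gives the robot as it stands. The module is installed in compiled form; this text tells all that it offers.
- The arm moves only by the shell command python3 -m jog 'ROWS' [OPENING] [FORCE]. ROWS is text: rows parted by semicolons, each of 6 numbers parted by spaces: the shift along the tool's x, y, z in mm, then the turn, a rotation vector about the tool's x, y, z in rad. A call has 1 to 8 rows; each row is the pose to reach, as a shift and turn from the pose measured when the call began, along the tool's axes at that moment; what a row does not reach only later rows make up. A row lasts 1/12 s, in which the tool goes at most 41.7 mm and 7.16 degrees, less where a joint would pass 70% of its speed; a pose out of reach is approached as far as the arm can. A call with a gripper value outside its range is refused whole. OPENING is the opening, from -1 (shut) to 1 (fully open), set as the call begins (- or left out, the last holds). The fingers move at their own pace and stop on an object; FORCE is the grip in N (left out, the last holds). Time passes only in rows, so rows that repeat a pose let the fingers close. It gives the time, the measured TCP pose, the force and the opening at its end, in the units of the state.
- read_state(): the state, without advancing time (a new reading comes with each control period).
- eyes.grab_frame(name): name is "scene" or "top"; returns (picture, depth): 420x560x3 uint8, red, green, blue; 420x560 float32, m along the optical axis (not along the pixel's ray), 0 where there is no reading.
- eyes.camera_info(name): a dict with "camera_matrix" (3x3 intrinsics, pixels), "xyz" and "attitude" of the camera in the world. Camera axes: x right, y up, looking along -z (the intrinsics and any distortion apply to the point x, -y, -z); pixel columns grow to the right and rows downward; lengths in m; the calibration is good to about 2 mm. A picture is of the moment at which its call begins. camera_info takes no time and is no camera call.
- robot.finish_job(): hands the job in, once; it reports no verdict.
The state is a dict: "time": time; "qpos": joint angles; "joint_vel": joint speeds; "joint_efforts": joint torques, N m; "tool_pos": TCP position; "tcp_rot": TCP orientation; "ft_force": force on the tool from outside, world axes, zero at the start; "moment": the same for the moment, N m; "width": opening from 0.0 (shut) to 1.0 (fully open).
Only numpy, scipy, OpenCV 4.12 (cv2) and the standard library are available. Lean on these libraries where they do the work, as an engineer would, in place of code of your own. Each camera call takes 0.05 s, during which the arm holds its last target.

### The job

Collect the two finished strip boats from the sloping outfeed tray into the tote: lay each one flat, right side up, in the bay that has its length (the longer boat in the longer bay, the shorter boat in the shorter bay). The strips are delicate, so keep each boat level as it enters the tote, lower it to the bay floor before letting go rather than dropping it, and leave the loupe, the tweezers and the note pad where they are.

Things in the scene. Friction and masses are not known exactly. Their poses are not given: they have to be found in the camera images.
- long_boat: the longer finished strip boat: flat aluminium frame with a copper-coloured strip in it, 60 x 210 x 9 mm (x, y, z), 0.19 kg. Origin: centre of its underside; y along its length, z out of its upper face. Lies on the sloping tray, length down the slope, in either of two places side by side, its low end within 15 mm of the lip
- short_boat: the shorter finished strip boat: flat black frame with a copper-coloured strip in it, 56 x 190 x 9 mm (x, y, z), 0.12 kg. Origin: centre of its underside; y along its length, z out of its upper face. It lies on the sloping tray beside the long boat (at least 35 mm between them)
- outfeed: fixed catch tray at the robot's right: flat aluminium deck sloping 25 deg down to its own +y. Origin: on the worktop under it, axes level. Deck 238 mm wide (x) between 14 mm high walls, 14 mm lip at the low end. A 250 mm wide grey exit housing stands square on the deck, so leans over it: front face 226 mm upslope of the lip, 34 to 126 mm off the deck, top 0.28 m above the worktop
- tray_lip (a point): inner foot of the lip, on the deck surface, middle of the tray's width: 110 mm along the outfeed's +y from its origin and 45 mm above the worktop; axes level, as the outfeed's
- tote: fixed grey plastic tote in front of the robot, 232 x 234 mm (x, y), walls 28 mm high, 4 mm thick, floor 4 mm thick, an 11 mm ear at each y end. Origin: underside centre. A divider along y makes two bays, each 110 mm wide in x: the long bay on the +x side, the short bay on the -x side, where a solid filler block as high as the walls takes up the +y end
- long_bay (a point): centre of the long bay's floor, on the floor (4 mm above the worktop); axes as the tote's. The bay is 110 mm in x and 226 mm in y inside
- short_bay (a point): centre of the short bay's free floor, on the floor (4 mm above the worktop); axes as the tote's. The free floor is 110 mm in x and 204 mm in y, too short for the long boat
- loupe: bystander: small folding loupe, 52 x 30 x 16 mm, lying on the worktop left of the tote. Origin: underside centre
- tweezers: bystander: tweezers, 18 x 125 x 10 mm, lying on the worktop left of the tote. Origin: underside centre, length along its y
- note_pad: bystander: white note pad, 60 x 105 x 12 mm, lying on the worktop left of the tote. Origin: underside centre

How it is judged:
By the outcome, as a careful person would: the job done as asked, in the order asked, and still so for the second after the job is handed in, with the robot touching nothing.
It also fails if it takes over 58 s, if anything falls off the work surface, if the arm or the gripper's body presses on something with over 40 N, if the wrist force passes 120 N, or if a joint passes its speed limit or range.

## Working session

There is one attempt and no reset: what is moved stays moved. The work goes in short steps, Python scripts to look and compute and a shell command to move; the robot and the scene stay as the last step left them, time stands still between calls to the robot, and variables do not carry over. Pictures are saved under pics/ and viewed, and the job is handed in when it is done.

```bash
ls; mkdir -p pics; python3 - <<'E'
from bench import read_state, eyes, robot
import cv2,numpy as np
print(read_state())
for n in ("scene","top"):
    p,d=eyes.grab_frame(n); cv2.imwrite(f"pics/{n}0.png",p[:,:,::-1]); np.savez(f"{n}0.npz",p=p,d=d)
    print(n,eyes.camera_info(n))
E
```

```text
pics
{'time': 0.0, 'qpos': array([-74.61290847,  19.1328087 ,   2.28479611,  84.01294612,
        -0.76663413,  76.96474905,  -3.35074725]), 'joint_vel': array([-0.00965127,  0.01830585, -0.04729326, -0.00440303, -0.03641187,
       -0.0434533 ,  0.10851655]), 'joint_efforts': array([-6.57317796e-04, -6.58566856e+01,  1.36475120e+00, -4.05550218e+01,
        1.66074611e-02,  1.28277118e-02, -1.26341732e-05]), 'tool_pos': array([0.23355743, 0.60608914, 0.23039335]), 'tcp_rot': array([1.7999234e+02, 9.4971583e-02, 6.8929277e+01]), 'ft_force': array([ 0.39640291, -0.33997454,  0.91175201]), 'moment': array([0.0354755 , 0.02700953, 0.01829575]), 'width': 0.994009086425021}
scene {'camera_matrix': array([[542.87335636,   0.        , 275.3546958 ],
       [  0.        , 542.87335636, 211.94094864],
       [  0.        ,   0.        ,   1.        ]]), 'xyz': array([-0.43891944, -0.53784167,  1.07585599]), 'attitude': array([ 48.18998281,   1.14401307, -60.22478129])}
top {'camera_matrix': array([[434.1209414 ,   0.        , 288.57006864],
       [  0.        , 434.1209414 , 211.46338711],
       [  0.        ,   0.        ,   1.        ]]), 'xyz': array([0.35471401, 0.02752347, 1.18735318]), 'attitude': array([  8.49218988,   0.2546849 , -90.13557202])}
```

View pics/scene0.png

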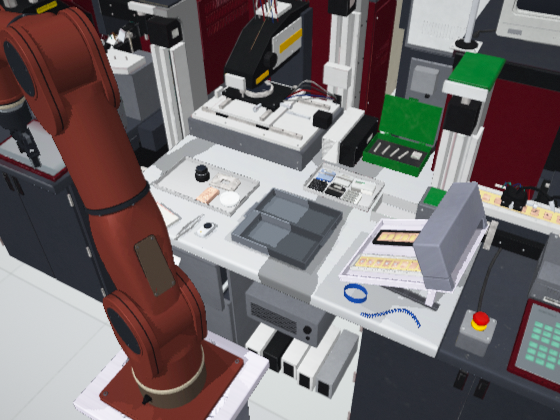

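View pics/top0.png

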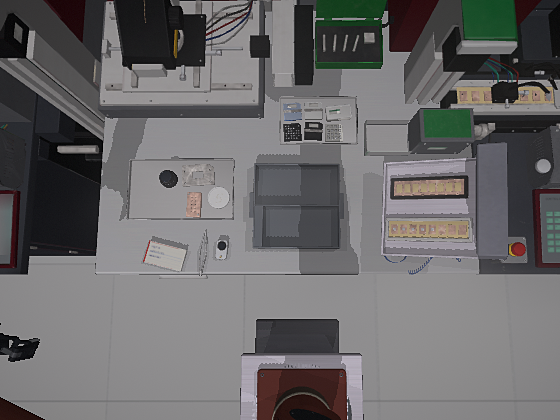

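The top view shows the tray with its lip at col ~385. The black short boat is at (428,187), farther from the robot, and the aluminium long boat is at (428,229), nearer. The tote spans (253–340, 163–249), with the filler in the near bay at its left end. Next I'll zoom in and measure.

```bash
cat > h.py <<'E'
import numpy as np,cv2
from scipy.spatial.transform import Rotation as R
from bench import read_state, eyes, robot
def cam(n):
    c=eyes.camera_info(n); return c["camera_matrix"],np.array(c["xyz"]),R.from_euler("xyz",c["attitude"],degrees=True).as_matrix()
def rays(n,uv):
    K,t,Rm=cam(n); uv=np.atleast_2d(np.float64(uv)); h=np.c_[uv,np.ones(len(uv))]@np.linalg.inv(K).T
    return t,(h*[1,-1,-1])@Rm.T
def depthpts(n,uv,d):
    t,r=rays(n,uv); uv=np.atleast_2d(uv).astype(int); z=d[uv[:,1],uv[:,0]]; return t+r*z[:,None]
def onz(n,uv,z):
    t,r=rays(n,uv); return t+r*((z-t[2])/r[:,2])[:,None]
def onplane(n,uv,p0,nrm):
    t,r=rays(n,uv); return t+r*(((p0-t)@nrm)/(r@nrm))[:,None]
def proj(n,P):
    K,t,Rm=cam(n); c=(np.atleast_2d(P)-t)@Rm*[1,-1,-1]; q=c@K.T; return q[:,:2]/q[:,2:]
E
python3 - <<'E'
from h import *
for n,(a,b,c,e) in {"top":(240,140,530,275),"scene":(220,180,500,320)}.items():
    p=np.load(f"{n}0.npz")["p"][b:e,a:c]; s=2.75
    cv2.imwrite(f"pics/{n}z.png",cv2.resize(p[:,:,::-1],None,fx=s,fy=s,interpolation=cv2.INTER_CUBIC))
d=np.load("top0.npz")["d"]
for uv in [(400,208),(420,208),(440,208),(465,208),(420,170),(420,250),(300,180),(300,220),(258,225),(250,205),(425,187),(425,230),(360,240)]:
    print(uv,depthpts("top",[uv],d).round(4))
E
```

```text
(400, 208) [[ 0.531  -0.2598  0.0625]]
(420, 208) [[ 0.5278 -0.3063  0.0819]]
(440, 208) [[ 0.5246 -0.351   0.1011]]
(465, 208) [[ 0.52   -0.4026  0.1296]]
(420, 170) [[ 0.6286 -0.3116  0.0799]]
(420, 250) [[ 0.4197 -0.3003  0.085 ]]
(300, 180) [[6.199e-01 3.000e-04 4.000e-03]]
(300, 220) [[0.5075 0.001  0.0049]]
(258, 225) [[0.4919 0.1149 0.0228]]
(250, 205) [[0.5462 0.1368 0.0261]]
(425, 187) [[ 0.5805 -0.3182  0.0934]]
(425, 230) [[ 0.4699 -0.3135  0.0912]]
(360, 240) [[ 4.525e-01 -1.629e-01  1.000e-04]]
```

View pics/topz.png

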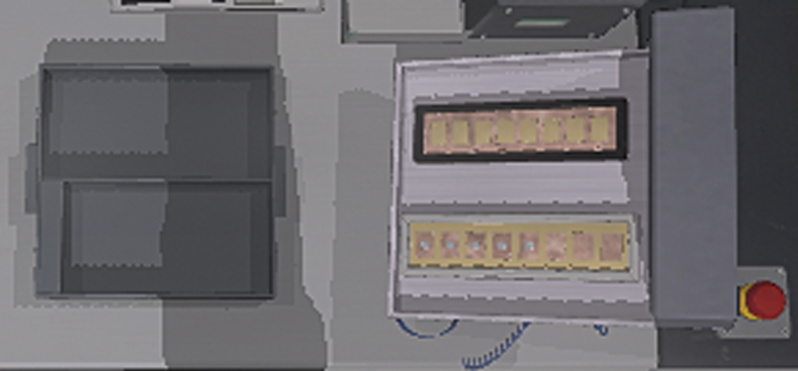

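View pics/scenez.png

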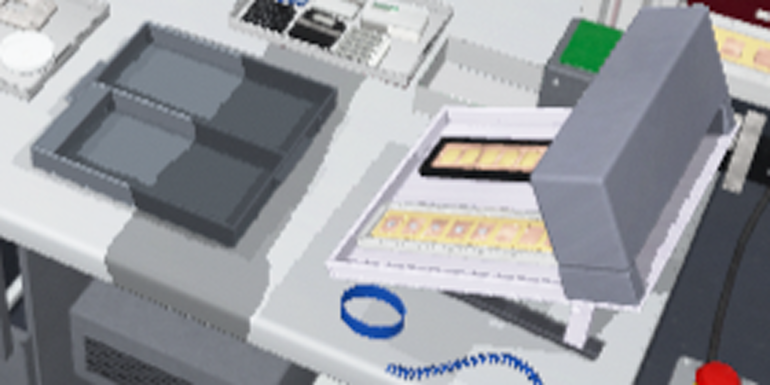

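```bash
cat > meas.py <<'E'
from h import *
import sys
f=np.load("top0.npz"); p=f["p"]; d=f["d"]
v,u=np.mgrid[165:255,385:478]; uv=np.c_[u.ravel(),v.ravel()]
P=depthpts("top",uv,d)
# deck plane from a strip between the boats & outside
m=((uv[:,1]>203)&(uv[:,1]<212)&(uv[:,0]>392)&(uv[:,0]<455))|((uv[:,1]>164)&(uv[:,1]<171)&(uv[:,0]>400)&(uv[:,0]<455))|((uv[:,1]>243)&(uv[:,1]<247)&(uv[:,0]>395)&(uv[:,0]<455))
for _ in range(3):
    c=P[m].mean(0); n=np.linalg.svd(P[m]-c)[2][2]; n*=np.sign(n[2]); m&=np.abs((P-c)@n)<.003
print("deck c",c,"n",n,"slope",np.degrees(np.arccos(n[2])),"az",np.degrees(np.arctan2(n[1],n[0])),m.sum())
h=(P-c)@n
print("deck z at lip-ish")
# black boat
hsv=cv2.cvtColor(p,cv2.COLOR_RGB2HSV)
sub=hsv[165:255,385:478]; H=h.reshape(90,93)
bl=((sub[...,2]<70)).astype(np.uint8)
cv2.imwrite("pics/bl.png",cv2.resize(bl*255,None,fx=6,fy=6,interpolation=0)); 
hh=np.clip(H*1000*15+50,0,255).astype(np.uint8)
cv2.imwrite("pics/hh.png",cv2.resize(hh,None,fx=6,fy=6,interpolation=0))
hi=((H>.005)&(H<.0125)).astype(np.uint8)
for name,rows in (("black",(8,36)),("long",(46,80))):
    mk=np.zeros_like(hi); mk[rows[0]:rows[1],3:90]=hi[rows[0]:rows[1],3:90]
    mk=cv2.morphologyEx(mk,cv2.MORPH_OPEN,np.ones((3,3)))
    cs=max(cv2.findContours(mk,cv2.RETR_EXTERNAL,cv2.CHAIN_APPROX_NONE)[0],key=cv2.contourArea)[:,0]+[385,165]
    q=onplane("top",cs,c+n*.009,n)
    # deck coords: e1= level x, e2 = down slope
    e1=np.cross([0,n[1],n[2]],n); 
    e2=np.array([0,0,-1.])+n*n[2]; e2/=np.linalg.norm(e2); e1=np.cross(e2,n)
    ab=np.c_[(q-c)@e1,(q-c)@e2]
    r=cv2.minAreaRect(np.float32(ab*1000)); ctr=c+e1*r[0][0]/1000+e2*r[0][1]/1000
    print(name,r,"centre world on underside",ctr.round(4),"top px",proj("top",ctr+n*.009))
print("e1",e1,"e2",e2)
E
python3 meas.py
```

```text
deck c [ 0.55241909 -0.31824556  0.0881097 ] n [0.09244316 0.87944494 0.46693775] slope 62.16429777699569 az 83.99937031194864 40
deck z at lip-ish
black ((23.363121032714844, 2.9343647956848145), (20.129261016845703, 14.023839950561523), 4.38817024230957) centre world on underside [ 0.5758 -0.3193  0.0855] top px [[421.98772522 188.76391354]]
long ((-65.12676239013672, 2.71669864654541), (64.30223083496094, 23.301376342773438), 13.049117088317871) centre world on underside [ 0.4878 -0.3102  0.0857] top px [[420.06059079 222.72838702]]
e1 [ 0.99452075 -0.10453939  0.        ] e2 [ 0.04881339  0.46437928 -0.88429019]
```

View pics/hh.png

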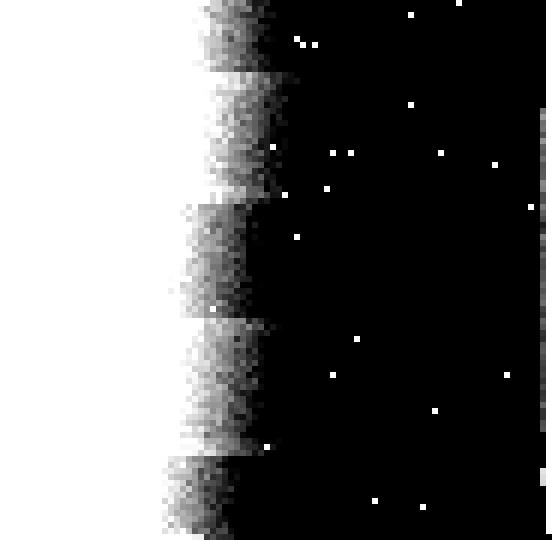

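```bash
sed -i 's/^m=((uv/ok=(d[uv[:,1],uv[:,0]]>.3)\&(P[:,2]>.02)\&(P[:,2]<.2)\nm=((uv/; s/^for _ in range(3):/m\&=ok\nfor _ in range(4):/; s/<455)$/<455)/' meas.py
sed -i 's/^d=f/d=f/; s/d=f\["d"\]/d=cv2.medianBlur(f["d"],3)/' meas.py; python3 meas.py
```

```text
deck c [ 0.54514763 -0.31761372  0.08801533] n [0.027018   0.42341634 0.90553224] slope 25.104937741045838 az 86.34893214228865 997
deck z at lip-ish
black ((33.762367248535156, -6.4750213623046875), (188.8037872314453, 56.54624938964844), 89.90703582763672) centre world on underside [ 0.5785 -0.3256  0.0908] top px [[427.10455154 187.23231624]]
long ((-74.53142547607422, -9.376968383789062), (201.0072784423828, 57.847991943359375), 89.9021224975586) centre world on underside [ 0.4702 -0.3213  0.092 ] top px [[427.68604145 229.38223308]]
e1 [ 0.99797037 -0.06368004  0.        ] e2 [ 0.05766433  0.90369434 -0.42427746]
```

View pics/hh.png

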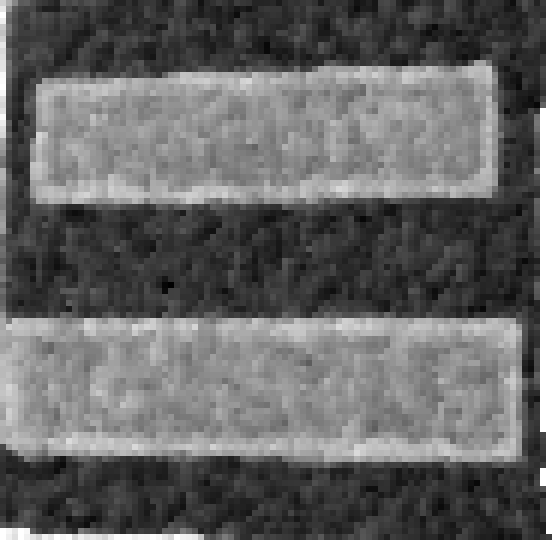

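```bash
cat > tote.py <<'E'
from h import *
f=np.load("top0.npz"); p=f["p"]; d=cv2.medianBlur(f["d"],3)
v,u=np.mgrid[150:262,235:360]; uv=np.c_[u.ravel(),v.ravel()]
P=depthpts("top",uv,d); Z=P[:,2].reshape(u.shape)
cv2.imwrite("pics/tz.png",cv2.resize(np.clip(Z*1000*7,0,255).astype(np.uint8),None,fx=6,fy=6,interpolation=0))
mk=((Z>.002)&(Z<.04)).astype(np.uint8); mk=cv2.morphologyEx(cv2.morphologyEx(mk,cv2.MORPH_CLOSE,np.ones((5,5))),cv2.MORPH_OPEN,np.ones((31,31)))
c=max(cv2.findContours(mk,cv2.RETR_EXTERNAL,cv2.CHAIN_APPROX_NONE)[0],key=cv2.contourArea)[:,0]+[235,150]
# interior floor regions: low
q=onz("top",c,.028)[:,:2]*1000; print("outer",cv2.minAreaRect(np.float32(q)))
for nm,(a,b,s) in {"long":(155,206,0),"short":(204,255,0)}.items():
    lo=((Z<.012)&(Z>-.01)).astype(np.uint8); M=np.zeros_like(lo); M[a-150:b-150,256-235:339-235]=lo[a-150:b-150,256-235:339-235]
    M=cv2.morphologyEx(M,cv2.MORPH_OPEN,np.ones((5,5)))
    c=max(cv2.findContours(M,cv2.RETR_EXTERNAL,cv2.CHAIN_APPROX_NONE)[0],key=cv2.contourArea)[:,0]+[235,150]
    print(nm,c.min(0),c.max(0),cv2.minAreaRect(np.float32(onz("top",c,.004)[:,:2]*1000)))
E
python3 tote.py
```

```text
outer ((545.8367309570312, 9.473281860351562), (244.707763671875, 233.1541290283203), 89.84797668457031)
long [256 166] [337 204] ((606.1231689453125, 10.211807250976562), (226.45660400390625, 107.83802032470703), 89.79869842529297)
short [256 207] [338 254] ((479.1890869140625, 9.603729248046875), (223.11460876464844, 129.31582641601562), 89.8515396118164)
```

View pics/tz.png

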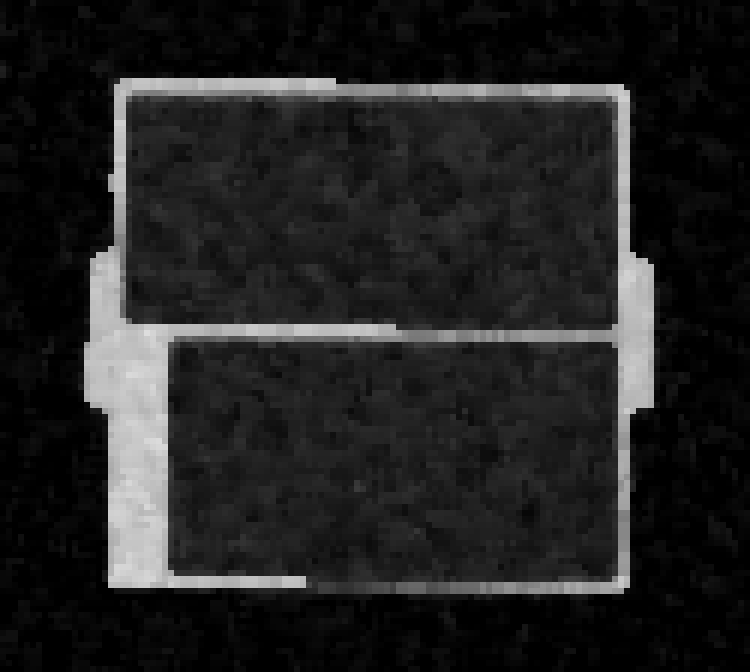

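```bash
python3 - <<'E'
from h import *
c=np.array([(114,79),(630,86),(630,592),(108,588)])/6+[235,150]-.5
q=onz("top",c,.028)[:,:2]; print(q.round(4), q.mean(0))
for i in range(4):
    e=q[(i+1)%4]-q[i]; print(np.linalg.norm(e), np.degrees(np.arctan2(e[1],e[0])))
# divider centre line, filler inner edge and right wall inner edge
c=np.array([(140,332),(600,335),(168,340),(168,575),(616,340),(616,575)])/6+[235,150]-.5
print(onz("top",c,.028).round(4))
# camera cross check in scene of the tote corners
print(proj("scene",np.c_[q,np.full(4,.028)]))
E
```

```text
[[ 0.6637  0.1283]
 [ 0.6595 -0.1078]
 [ 0.4285 -0.1032]
 [ 0.4309  0.1287]] [0.54565874 0.01150364]
0.2361147105702447 -91.00216191562836
0.23106809237870973 178.8723913109461
0.23198572729462558 89.40948516914753
0.23276254062723867 -0.10881341558751079
[[ 0.5462  0.1154  0.028 ]
 [ 0.5442 -0.092   0.028 ]
 [ 0.5425  0.1028  0.028 ]
 [ 0.4366  0.1021  0.028 ]
 [ 0.5419 -0.0992  0.028 ]
 [ 0.4361 -0.0972  0.028 ]]
[[272.17263791 186.66895377]
 [342.29544805 212.04846892]
 [303.82125228 263.2744526 ]
 [230.1685748  233.17250362]]
```

```bash
cat > go.py <<'E'
from h import *
# pose table: targets
n=np.array([.027018,.423416,.905532]); e1=np.array([.99797,-.06368,0]); e1-=n*(e1@n); e1/=np.linalg.norm(e1)
e2=np.cross(n,e1)
e2=e2*np.sign(e2[1])
RG=np.c_[e1,np.cross(-n,e1),-n]
def down(yaw): return R.from_euler("xyz",[180,0,yaw],degrees=True).as_matrix()
L0=np.array([.4704,-.3180,.0904]); S0=np.array([.5785,-.3256,.0908])
def to(pos,Rt):
    s=read_state(); Rc=R.from_euler("xyz",s["tcp_rot"],degrees=True).as_matrix()
    sh=Rc.T@(np.array(pos)-s["tool_pos"])*1000; rv=R.from_matrix(Rc.T@Rt).as_rotvec()
    print("t",round(s["time"],2),"pos",s["tool_pos"].round(4),"rot",s["tcp_rot"].round(2),"F",s["ft_force"].round(1),"w",round(s["width"],3))
    print("  -> ",sh.round(1),rv.round(4))
E
python3 -c "
from go import *
to([.42,.42,.27],down(45)); to([.56,.06,.27],down(0))"
```

```text
t 0.1 pos [0.2336 0.6061 0.2305] rot [1.7999e+02 8.0000e-02 6.8920e+01] F [ 0.5 -0.2  0.7] w 0.998
  ->  [-106.7  240.8  -39.3] [4.000e-04 1.400e-03 4.176e-01]
t 0.1 pos [0.2336 0.6061 0.2305] rot [1.7999e+02 8.0000e-02 6.8920e+01] F [ 0.5 -0.2  0.7] w 0.998
  ->  [-392.3  500.9  -38.9] [1.0000e-03 1.2000e-03 1.2029e+00]
```

```bash
python3 -m jog '-107 241 -39 0 0 0.418;-107 241 -39 0 0 0.418;-107 241 -39 0 0 0.418;-107 241 -39 0 0 0.418;-107 241 -39 0 0 0.418;-107 241 -39 0 0 0.418;-250 371 -39 0 0 0.8;-250 371 -39 0 0 0.8'; python3 -c "
from go import *
to([.56,.06,.27],down(0))"
```

```text
time: 0.77
tool_pos: [0.4421, 0.3527, 0.2682]
tcp_rot: [179.9, 0.1, 30.3]
ft_force: [1.1, -0.2, 0.6]
width: 0.995
t 0.77 pos [0.4421 0.3527 0.2682] rot [1.7993e+02 7.0000e-02 3.0320e+01] F [ 1.1 -0.2  0.6] w 0.995
  ->  [-46.  312.2  -1.4] [0.0015 0.0009 0.5291]
```

```bash
python3 -m jog '-46 312 -1 0 0 0.53;-46 312 -1 0 0 0.53;-46 312 -1 0 0 0.53;-46 312 -1 0 0 0.53;-46 312 -1 0 0 0.53;-46 312 -1 0 0 0.53;-46 312 -1 0 0 0.53;-46 312 -1 0 0 0.53'; python3 -c "
from go import *
to(L0+.12*n,RG)"
```

```text
time: 1.43
tool_pos: [0.5606, 0.0551, 0.2697]
tcp_rot: [179.8, -0.0, -0.3]
ft_force: [-0.5, -0.1, -0.7]
width: 1.0
t 1.43 pos [0.5606 0.0551 0.2697] rot [179.84  -0.    -0.28] F [-0.5 -0.1 -0.7] w 1.0
  ->  [-85.4 322.5  71.5] [-0.4353 -0.013   0.0579]
```

```bash
python3 -m jog '-85 322 30 0 0 0.058;-85 322 30 0 0 0.058;-85 322 50 -0.435 -0.013 0.058;-85 322 71 -0.435 -0.013 0.058;-85 322 71 -0.435 -0.013 0.058;-85 322 71 -0.435 -0.013 0.058;-85 322 71 -0.435 -0.013 0.058;-85 322 71 -0.435 -0.013 0.058'; python3 -c "
from go import *
to(L0+.12*n,RG);to(L0+.05*n,RG)"
```

```text
time: 2.1
tool_pos: [0.4767, -0.2549, 0.2017]
tcp_rot: [154.9, 0.1, -3.5]
ft_force: [0.6, -0.1, 0.6]
width: 1.001
t 2.1 pos [ 0.4767 -0.2549  0.2017] rot [ 1.5488e+02  7.0000e-02 -3.4500e+00] F [ 0.6 -0.1  0.6] w 1.001
  ->  [-2.3 10.2  7.7] [ 0.0002 -0.0003  0.0037]
t 2.1 pos [ 0.4767 -0.2549  0.2017] rot [ 1.5488e+02  7.0000e-02 -3.4500e+00] F [ 0.6 -0.1  0.6] w 1.001
  ->  [-2.3 10.1 77.7] [ 0.0002 -0.0003  0.0037]
```

```bash
python3 -m jog '-2 10 8 0 0 0.004;-2 10 40 0 0 0.004;-2 10 78 0 0 0.004;-2 10 78 0 0 0.004;-2 10 78 0 0 0.004'; python3 - <<'E'
from go import *
to(L0+.05*n,RG);to(L0-.0015*n,RG)
for m in ("scene","top"):
    p,d=eyes.grab_frame(m); np.savez(m+"1.npz",p=p,d=d)
    a,b=(320,180) if m=="scene" else (360,140)
    cv2.imwrite(f"pics/{m}1.png",cv2.resize(p[b:b+135,a:a+180,::-1],None,fx=4,fy=4,interpolation=cv2.INTER_CUBIC))
E
```

```text
time: 2.52
tool_pos: [0.4702, -0.2974, 0.1342]
tcp_rot: [154.8, 0.2, -3.8]
ft_force: [0.1, -0.6, 0.5]
width: 0.997
t 2.52 pos [ 0.4702 -0.2974  0.1342] rot [154.82   0.2   -3.79] F [ 0.1 -0.6  0.5] w 0.997
  ->  [ 1.5 -0.  -1.6] [ 0.0012  0.0042 -0.0007]
t 2.52 pos [ 0.4702 -0.2974  0.1342] rot [154.82   0.2   -3.79] F [ 0.1 -0.6  0.5] w 0.997
  ->  [ 1.7 -0.1 49.9] [ 0.0012  0.0042 -0.0007]
```

View pics/top1.png

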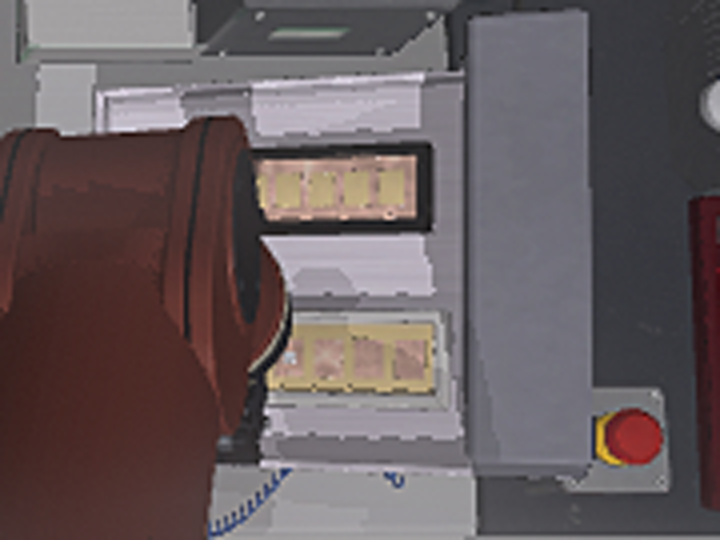

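View pics/scene1.png

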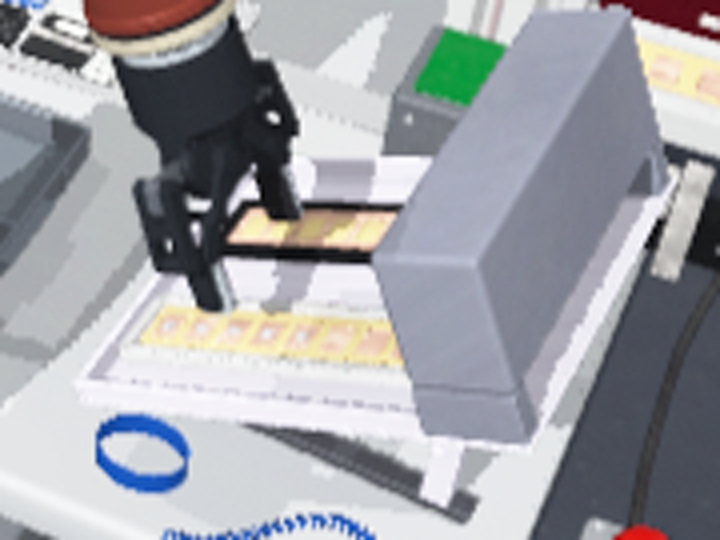

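Both views agree: the gripper is tilted square to the deck above the long boat, with a finger to each side, at (210,295) and (285,210) in the scene zoom. I'll descend.

```bash
python3 -m jog '2 0 20 0.001 0.004 0;2 0 32 0.001 0.004 0;2 0 42 0.001 0.004 0;2 0 42 0.001 0.004 0;2 0 42 0.001 0.004 0'; python3 -c "
from go import *
to(L0-.0015*n,RG)"
```

```text
time: 3.03
tool_pos: [0.4741, -0.3142, 0.099]
tcp_rot: [154.9, -0.3, -3.5]
ft_force: [-0.0, 0.9, 0.4]
width: 1.0
t 3.03 pos [ 0.4741 -0.3142  0.099 ] rot [154.92  -0.3   -3.52] F [-0.   0.9  0.4] w 1.0
  ->  [-3.6  0.  11. ] [-0.0005 -0.0056 -0.0002]
```

```bash
python3 -m jog '-3 0 6 0 -0.004 0;-3 0 11 0 -0.004 0;-3 0 11 0 -0.004 0;-3 0 11 0 -0.004 0'; python3 -c "
from go import *
to(L0-.0015*n,RG)"
```

```text
time: 3.37
tool_pos: [0.4708, -0.3187, 0.089]
tcp_rot: [154.9, -0.1, -3.6]
ft_force: [0.3, -0.9, 0.3]
width: 0.997
t 3.37 pos [ 0.4708 -0.3187  0.089 ] rot [ 1.5492e+02 -8.0000e-02 -3.6300e+00] F [ 0.3 -0.9  0.3] w 0.997
  ->  [-0.5  0.  -0.1] [-0.0004 -0.0014 -0.0003]
```

Now at grasp height with no contact, so I'll close gently.

```bash
python3 -m jog '0 0 0 0 0 0;0 0 0 0 0 0;0 0 0 0 0 0;0 0 0 0 0 0;0 0 0 0 0 0;0 0 0 0 0 0;0 0 0 0 0 0;0 0 0 0 0 0' -1 30;python3 -m jog '0 0 0 0 0 0;0 0 0 0 0 0;0 0 0 0 0 0;0 0 0 0 0 0' -1 30; python3 -c "
from go import *
to(L0-.0015*n,RG)"
```

```text
time: 4.03
tool_pos: [0.471, -0.3185, 0.0894]
tcp_rot: [154.9, -0.1, -3.6]
ft_force: [-2.6, 3.1, 7.0]
width: 0.688
time: 4.37
tool_pos: [0.4711, -0.3183, 0.0894]
tcp_rot: [154.9, -0.1, -3.6]
ft_force: [-0.6, 2.7, 1.5]
width: 0.689
t 4.37 pos [ 0.4711 -0.3183  0.0894] rot [ 1.5494e+02 -9.0000e-02 -3.6200e+00] F [-0.6  2.7  1.5] w 0.689
  ->  [-0.7  0.2  0.5] [-0.0008 -0.0016 -0.0002]
```

```bash
python3 -m jog '0 0 -5 0 0 0;0 -2 -15 0 0 0;0 -6 -30 0 0 0;0 -10 -50 0 0 0;0 -10 -60 0 0 0;0 -10 -60 0 0 0' - 40; cat > look.py <<'E'
from go import *
import sys
k=sys.argv[1]
for m in ("scene","top"):
    p,d=eyes.grab_frame(m); np.savez(f"{m}{k}.npz",p=p,d=d)
    a,b=(200,140) if m=="scene" else (230,130)
    cv2.imwrite(f"pics/{m}{k}.png",cv2.resize(p[b:b+180,a:a+260,::-1],None,fx=3,fy=3,interpolation=cv2.INTER_CUBIC))
to(read_state()["tool_pos"],down(0))
E
python3 look.py 2
```

```text
time: 4.87
tool_pos: [0.4749, -0.2827, 0.1417]
tcp_rot: [155.0, -0.3, -3.5]
ft_force: [0.5, -0.3, -2.0]
width: 0.685
t 4.97 pos [ 0.4735 -0.2836  0.1398] rot [ 1.5497e+02 -1.5000e-01 -3.5900e+00] F [-0.3  0.2 -1.7] w 0.683
  ->  [0. 0. 0.] [ 0.4368  0.0111 -0.0622]
```

View pics/scene2.png

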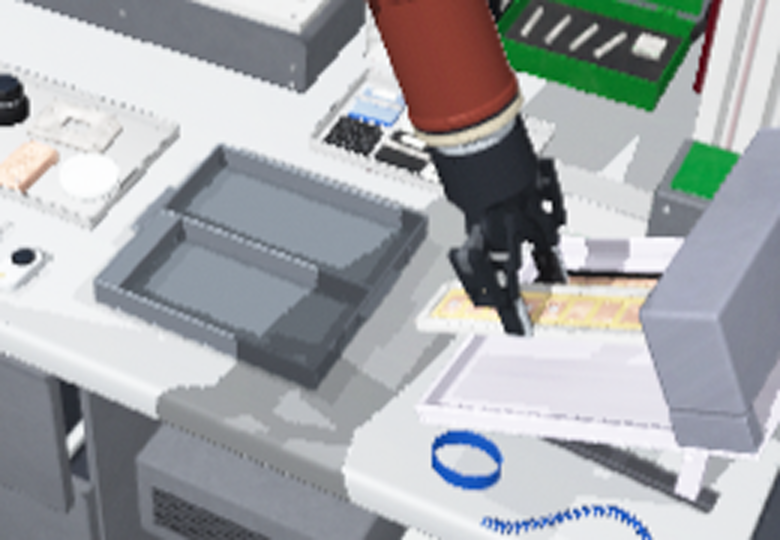

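View pics/top2.png

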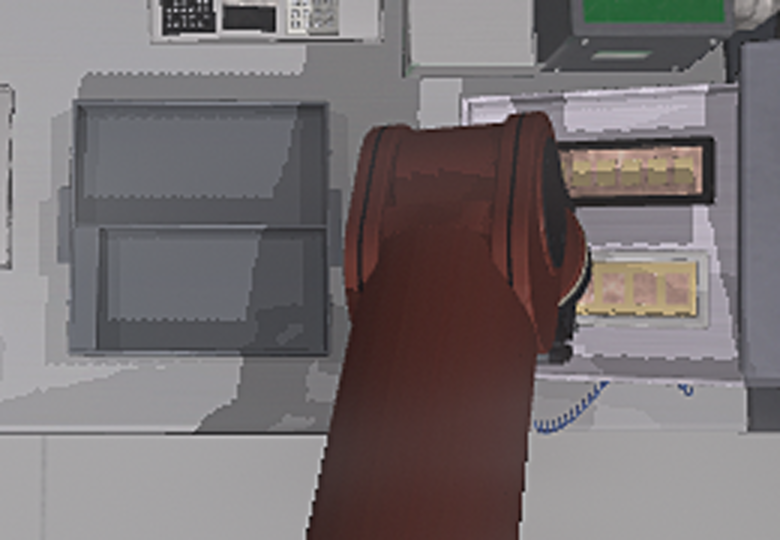

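The long boat is held. The scene view shows it clear of the deck, between the fingers at (515,315). I'll carry it up and away, then level it.

```bash
python3 -m jog '0 -30 -35 0 0 0;0 -30 -70 0 0 0;0 -30 -105 0 0 0;0 -30 -135 0 0 0;0 -60 -135 0.1 0 0;0 -60 -135 0.2 0 0;0 -60 -135 0.3 0 0;0 -60 -135 0.4 0 0'; python3 -c "
from go import *
to([.6028,.0105,.2],down(-.7))"
```

```text
time: 5.63
tool_pos: [0.4805, -0.1722, 0.2368]
tcp_rot: [178.1, -0.2, -3.5]
ft_force: [-0.4, -0.6, -2.3]
width: 0.68
t 5.63 pos [ 0.4805 -0.1722  0.2368] rot [178.15  -0.25  -3.53] F [-0.4 -0.6 -2.3] w 0.68
  ->  [ 110.6 -191.    31.1] [ 0.0324 -0.0035 -0.0495]
```

```bash
python3 -m jog '45 -70 0 0.03 -0.003 -0.05;75 -110 5 0.03 -0.003 -0.05;95 -150 15 0.03 -0.003 -0.05;111 -180 25 0.03 -0.003 -0.05;111 -191 31 0.03 -0.003 -0.05;111 -191 31 0.03 -0.003 -0.05;111 -191 31 0.03 -0.003 -0.05;111 -191 31 0.03 -0.003 -0.05'; python3 look.py 3; python3 -c "
from go import *
to([.6028,.0105,.2],down(-.7))"
```

```text
time: 6.3
tool_pos: [0.6027, 0.0108, 0.1984]
tcp_rot: [179.7, 0.1, -0.6]
ft_force: [0.3, -0.7, -1.8]
width: 0.686
t 6.4 pos [0.6027 0.0086 0.1998] rot [ 1.7979e+02  2.0000e-02 -7.9000e-01] F [ 0.2 -0.8 -1.5] w 0.685
  ->  [0. 0. 0.] [ 0.0036  0.0003 -0.0138]
t 6.4 pos [0.6027 0.0086 0.1998] rot [ 1.7979e+02  2.0000e-02 -7.9000e-01] F [ 0.2 -0.8 -1.5] w 0.685
  ->  [ 0.  -1.9 -0.2] [ 0.0036  0.0003 -0.0016]
```

View pics/scene3.png

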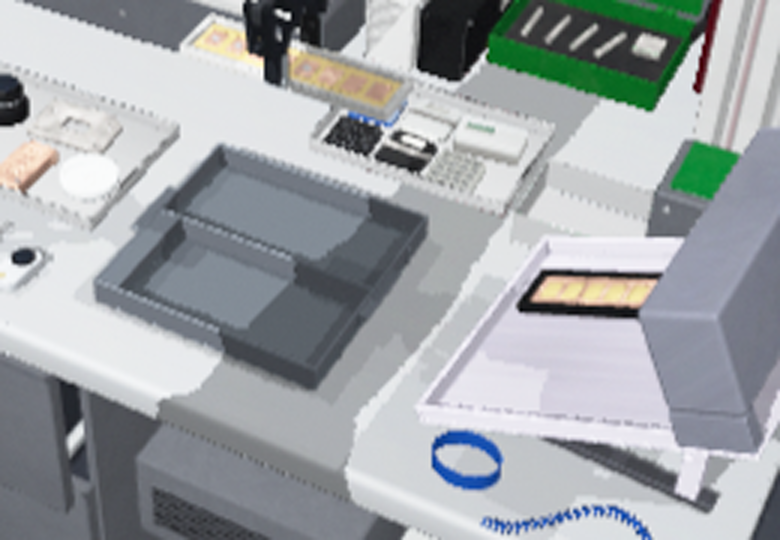

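View pics/top3.png

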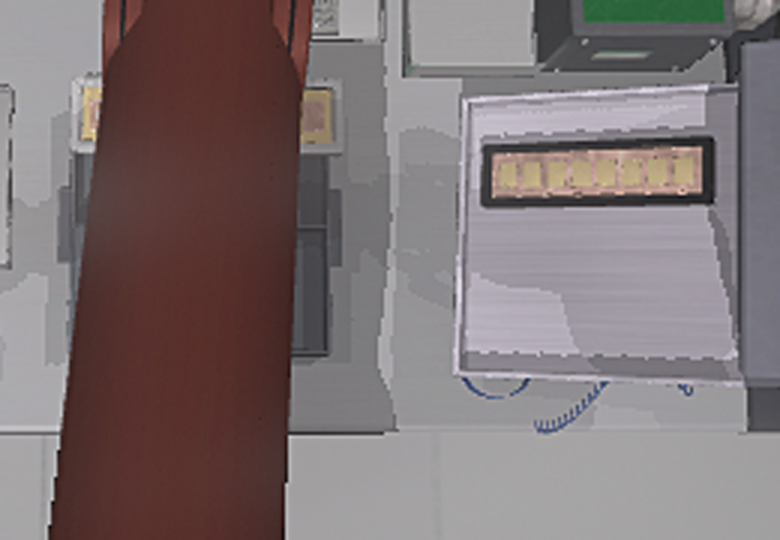

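The top view shows both boat ends, at zoom (78,115) and (340,118), past the arm. I'll measure levelness, yaw and centre from depth.

```bash
cat > ends.py <<'E'
from h import *
import sys
k=sys.argv[1]; r0,r1=map(int,sys.argv[2:4]); zl,zh=map(float,sys.argv[4:6]); s=read_state()
f=np.load(f"top{k}.npz"); d=cv2.medianBlur(f["d"],3)
v,u=np.mgrid[r0:r1,245:355]; uv=np.c_[u.ravel(),v.ravel()]; P=depthpts("top",uv,d); 
col=f["p"][v.ravel(),u.ravel()].astype(int)
m=(P[:,2]>zl)&(P[:,2]<zh)&(np.abs(col[:,0]-col[:,2])<200)
mk=cv2.morphologyEx(m.reshape(u.shape).astype(np.uint8),cv2.MORPH_OPEN,np.ones((3,3))).ravel()>0
Q=P[mk]; print(len(Q))
for nm,sel in (("+y",Q[:,1]>.06),("-y",Q[:,1]<-.04)):
    q=Q[sel]
    if len(q)<20: print(nm,"few");continue
    print(nm,len(q),"z med",np.median(q[:,2]).round(4),"xlim",np.percentile(q[:,0],[1,50,99]).round(4),"ylim",q[:,1].min().round(4),q[:,1].max().round(4))
sel=(Q[:,1]>.06)|(Q[:,1]<-.04); q=Q[sel]
A=np.c_[q[:,:2]-q[:,:2].mean(0),np.ones(len(q))]
for _ in range(3):
    c=np.linalg.lstsq(A,q[:,2],rcond=None)[0]; r=q[:,2]-A@c; g=np.abs(r)<.004; A=A[g]; q=q[g]
print("tilt deg dz/dx,dz/dy",np.degrees(c[:2]).round(2),"z",c[2].round(4), "n",len(q))
E
python3 ends.py 3 145 190 .17 .23
```

```text
589
+y 233 z med 0.2071 xlim [0.5747 0.6057 0.6343] ylim 0.0905 0.1119
-y 356 z med 0.2075 xlim [0.5719 0.6001 0.6309] ylim -0.0969 -0.0637
tilt deg dz/dx,dz/dy [ 0.09 -0.13] z 0.2076 n 584
```

```bash
python3 -m jog '0 -3 20 0.003 0 0;0 -3 55 0.003 0 0;0 -3 90 0.003 0 0;0 -3 120 0.003 0 0;0 -3 138 0.003 0 0;0 -3 145 0.003 0 0;0 -3 145 0.003 0 0;0 -3 145 0.003 0 0'; python3 look.py 4; python3 ends.py 4 145 215 .045 .085;python3 -c "
from go import *
to([.6028,.012,.006],down(-.7))"
```

```text
time: 7.07
tool_pos: [0.6033, 0.0101, 0.056]
tcp_rot: [180.0, -0.1, -0.9]
ft_force: [0.4, -0.7, -2.0]
width: 0.683
t 7.17 pos [0.604  0.0107 0.0567] rot [ 1.7999e+02 -1.5000e-01 -8.3000e-01] F [-0.9  0.4 -1.3] w 0.682
  ->  [0. 0. 0.] [ 0.0001 -0.0026 -0.0144]
467
+y 94 z med 0.0654 xlim [0.5847 0.6148 0.6338] ylim 0.0968 0.1129
-y 373 z med 0.0639 xlim [0.5739 0.6009 0.631 ] ylim -0.0937 -0.048
tilt deg dz/dx,dz/dy [0.3  0.39] z 0.0644 n 467
t 7.17 pos [0.604  0.0107 0.0567] rot [ 1.7999e+02 -1.5000e-01 -8.3000e-01] F [-0.9  0.4 -1.3] w 0.682
  ->  [-1.3 -1.3 50.7] [ 0.0001 -0.0026 -0.0022]
```

View pics/scene4.png

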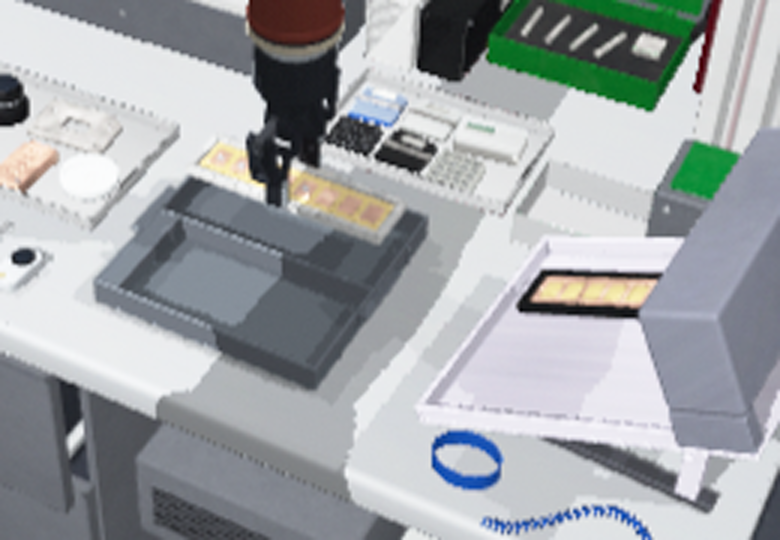

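View pics/top4.png

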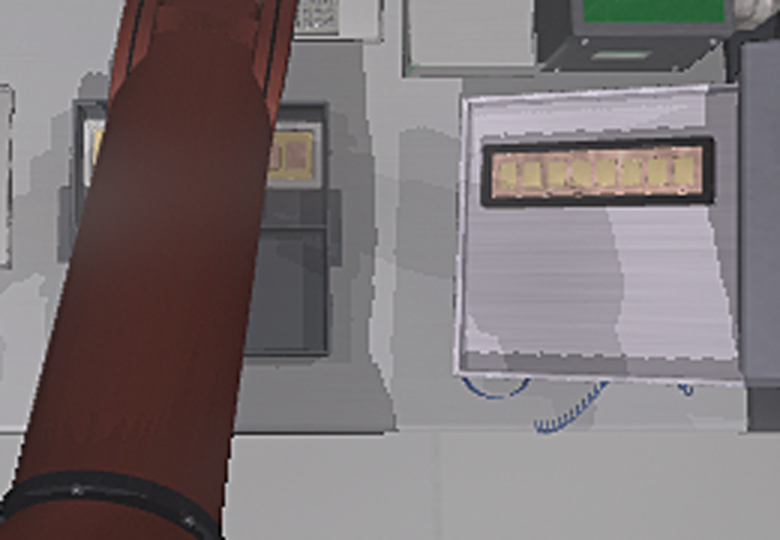

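```bash
python3 -m jog '-1 -2 12 0 -0.002 0;-1 -2 25 0 -0.002 0;-1 -2 35 0 -0.002 0;-1 -2 42 0 -0.002 0;-1 -2 44 0 -0.002 0;-1 -2 44 0 -0.002 0;-1 -2 44 0 -0.002 0'; python3 -c "
from go import *
to([.6028,.0125,.0053],down(-.7))"
```

```text
time: 7.75
tool_pos: [0.6031, 0.0125, 0.0126]
tcp_rot: [180.0, -0.0, -0.8]
ft_force: [0.6, -0.5, -1.1]
width: 0.683
t 7.75 pos [0.6031 0.0125 0.0126] rot [ 1.7998e+02 -2.0000e-02 -8.4000e-01] F [ 0.6 -0.5 -1.1] w 0.683
  ->  [-0.3 -0.   7.3] [ 0.0004 -0.0004 -0.0024]
```

```bash
python3 -m jog '0 0 2 0 0 0;0 0 4 0 0 0;0 0 6 0 0 0;0 0 6.5 0 0 0;0 0 6.5 0 0 0;0 0 6.5 0 0 0'; python3 -c "
from go import *
to([.6028,.0125,.0053],down(-.7))"
```

```text
time: 8.25
tool_pos: [0.6032, 0.0125, 0.0062]
tcp_rot: [180.0, -0.0, -0.8]
ft_force: [0.1, -0.2, -2.5]
width: 0.684
t 8.25 pos [0.6032 0.0125 0.0062] rot [ 1.7998e+02 -3.0000e-02 -8.4000e-01] F [ 0.1 -0.2 -2.5] w 0.684
  ->  [-0.4 -0.   0.9] [ 0.0004 -0.0004 -0.0025]
```

```bash
python3 -m jog '0 0 0.7 0 0 0;0 0 1.4 0 0 0;0 0 1.4 0 0 0'; python3 -c "
from go import *
to([.6028,.0125,.0053],down(-.7))"
```

```text
time: 8.5
tool_pos: [0.6031, 0.0125, 0.0046]
tcp_rot: [180.0, -0.0, -0.8]
ft_force: [-0.5, 0.3, -1.4]
width: 0.682
t 8.5 pos [0.6031 0.0125 0.0046] rot [ 1.7998e+02 -2.0000e-02 -8.4000e-01] F [-0.5  0.3 -1.4] w 0.682
  ->  [-0.3  0.  -0.7] [ 0.0004 -0.0003 -0.0024]
```

```bash
python3 -m jog '0 0 0.6 0 0 0;0 0 1.2 0 0 0;0 0 1.2 0 0 0'; python3 look.py 5; python3 ends.py 5 145 215 .006 .022
```

```text
time: 8.75
tool_pos: [0.6031, 0.0125, 0.0035]
tcp_rot: [180.0, -0.0, -0.8]
ft_force: [-0.2, 0.1, -0.5]
width: 0.686
t 8.85 pos [0.6031 0.0125 0.0035] rot [ 1.7998e+02 -2.0000e-02 -8.4000e-01] F [-0.9 -0.1  0.1] w 0.682
  ->  [0. 0. 0.] [ 0.0004 -0.0003 -0.0147]
523
+y 50 z med 0.0117 xlim [0.5847 0.6213 0.6367] ylim 0.1057 0.1243
-y 468 z med 0.0113 xlim [0.5442 0.6009 0.6361] ylim -0.1024 -0.0404
tilt deg dz/dx,dz/dy [0.25 0.28] z 0.0116 n 457
```

View pics/scene5.png

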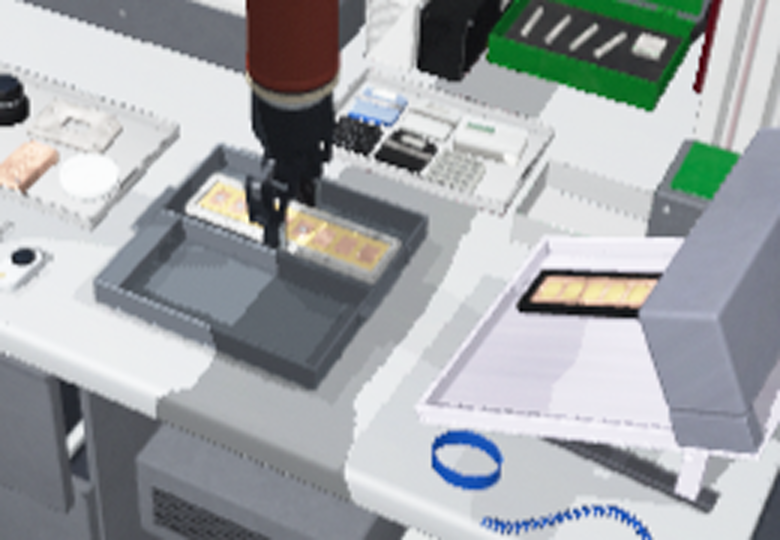

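```bash
python3 -m jog '0 0 0.5 0 0 0;0 0 0.8 0 0 0;0 0 0.8 0 0 0;0 0 0.8 0 0 0'
```

```text
time: 9.18
tool_pos: [0.6032, 0.0125, 0.0034]
tcp_rot: [-180.0, -0.0, -0.8]
ft_force: [-5.1, 0.6, 9.0]
width: 0.685
```

Contact confirmed at 9 N. I'll release with a limited opening because of the bay walls.

```bash
python3 -m jog '0 0 0 0 0 0;0 0 0 0 0 0;0 0 0 0 0 0;0 0 0 0 0 0;0 0 0 0 0 0' 0.62; python3 -m jog '0 0 -5 0 0 0;0 0 -15 0 0 0;0 0 -45 0 0 0;0 0 -85 0 0 0;0 0 -125 0 0 0;0 0 -165 0 0 0;0 0 -195 0 0 0;0 0 -205 0 0 0';python3 look.py 6;  python3 -c "
from go import *
to(S0+.12*n,RG)"
```

```text
time: 9.6
tool_pos: [0.6032, 0.0125, 0.0033]
tcp_rot: [-180.0, -0.0, -0.8]
ft_force: [1.1, -0.4, -0.8]
width: 0.813
time: 10.27
tool_pos: [0.6052, 0.0119, 0.2147]
tcp_rot: [-179.9, -0.5, -0.9]
ft_force: [0.1, -0.9, 0.2]
width: 0.813
t 10.37 pos [0.6044 0.0122 0.2116] rot [-179.91   -0.3    -0.86] F [ 0.6 -0.4 -0.3] w 0.807
  ->  [0. 0. 0.] [-0.0015 -0.0053 -0.015 ]
t 10.37 pos [0.6044 0.0122 0.2116] rot [-179.91   -0.3    -0.86] F [ 0.6 -0.4 -0.3] w 0.807
  ->  [-18.4 287.4  11.6] [-0.4397 -0.0158  0.0468]
```

View pics/scene6.png

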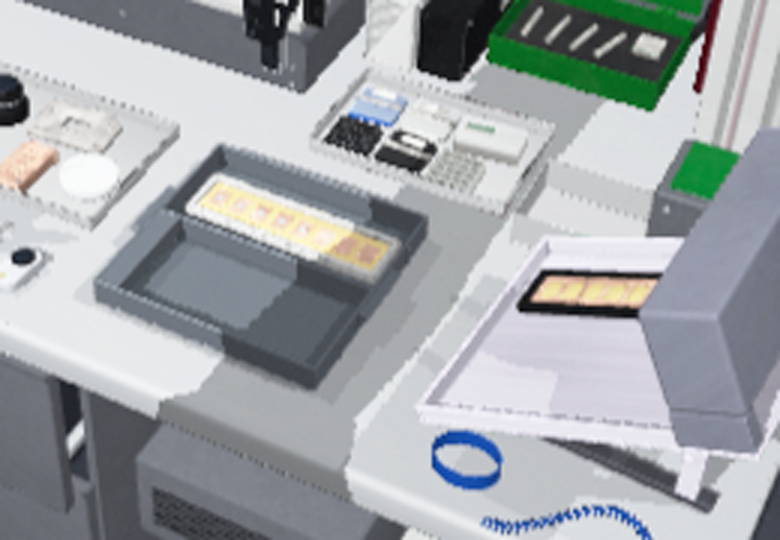

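The scene view shows the long boat flat in the long bay, (190–400, 180–280), with nothing else moved. On to the short boat.

```bash
python3 -m jog '-10 60 -10 0 0 0.047;-18 120 -20 0 0 0.047;-18 180 -20 -0.1 -0.005 0.047;-18 230 -10 -0.2 -0.01 0.047;-18 270 0 -0.32 -0.016 0.047;-18 287 12 -0.44 -0.016 0.047;-18 287 12 -0.44 -0.016 0.047;-18 287 12 -0.44 -0.016 0.047' 0.88; python3 -c "
from go import *
to(S0+.12*n,RG);to(S0+.04*n,RG)"
```

```text
time: 11.03
tool_pos: [0.578, -0.28, 0.1961]
tcp_rot: [154.6, 0.4, -3.9]
ft_force: [-1.8, -1.6, -0.3]
width: 0.94
t 11.03 pos [ 0.578  -0.28    0.1961] rot [154.64   0.35  -3.92] F [-1.8 -1.6 -0.3] w 0.94
  ->  [ 3.3 -3.5 -5.4] [ 0.0044  0.0076 -0.0017]
t 11.03 pos [ 0.578  -0.28    0.1961] rot [154.64   0.35  -3.92] F [-1.8 -1.6 -0.3] w 0.94
  ->  [ 3.9 -3.8 74.6] [ 0.0044  0.0076 -0.0017]
```

```bash
python3 -m jog '4 -4 10 0.004 0.007 0;4 -4 35 0.004 0.007 0;4 -4 60 0.004 0.007 0;4 -4 74 0.004 0.007 0;4 -4 74 0.004 0.007 0;4 -4 74 0.004 0.007 0'; python3 -c "
from go import *
to(S0+.04*n,RG);to(S0-.002*n,RG)"; python3 look.py 7
```

```text
time: 11.53
tool_pos: [0.5784, -0.3084, 0.1264]
tcp_rot: [154.8, 0.2, -3.8]
ft_force: [0.3, -0.1, 0.0]
width: 0.941
t 11.53 pos [ 0.5784 -0.3084  0.1264] rot [ 1.5485e+02  1.5000e-01 -3.8100e+00] F [ 0.3 -0.1  0. ] w 0.941
  ->  [ 1.2  0.4 -0.5] [ 0.0008  0.0036 -0.0014]
t 11.53 pos [ 0.5784 -0.3084  0.1264] rot [ 1.5485e+02  1.5000e-01 -3.8100e+00] F [ 0.3 -0.1  0. ] w 0.941
  ->  [ 1.3  0.4 41.5] [ 0.0008  0.0036 -0.0014]
t 11.63 pos [ 0.5801 -0.3079  0.128 ] rot [ 1.5487e+02 -3.0000e-02 -3.7300e+00] F [ 0.1 -0.3  0.4] w 0.939
  ->  [0. 0. 0.] [ 0.4385  0.0137 -0.0642]
```

View pics/scene7.png

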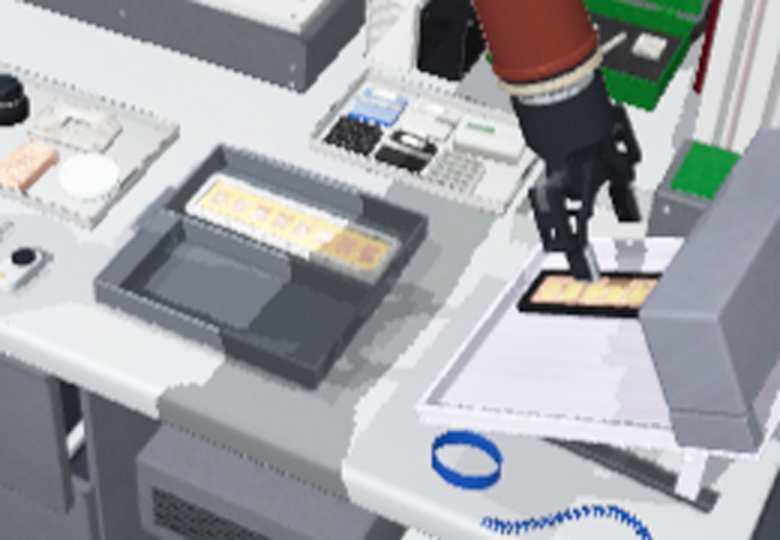

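View pics/top7.png

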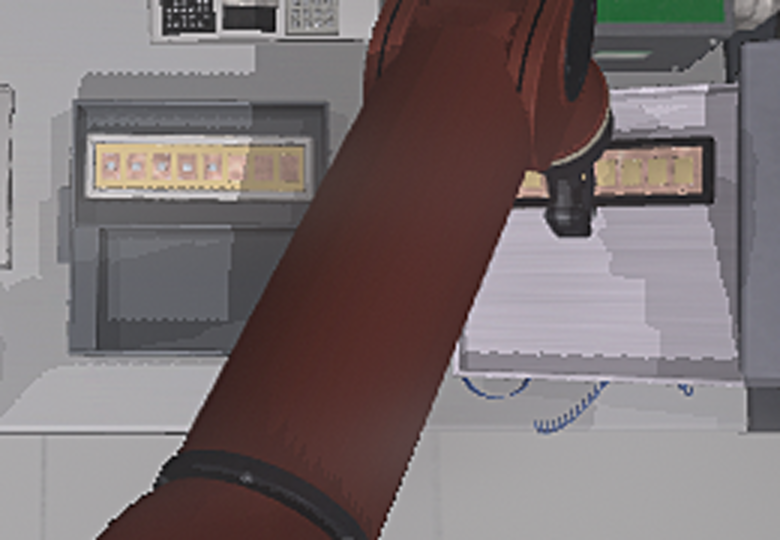

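The gripper is above the short boat, and the long boat lies well inside its bay at top zoom (87–312, 137–198). I'll descend.

```bash
python3 -m jog '0 0 12 0 0 0;0 0 22 0 0 0;0 0 30 0 0 0;0 0 34 0 0 0;0 0 34 0 0 0;0 0 34 0 0 0'; python3 -c "
from go import *
to(S0-.002*n,RG)"
```

```text
time: 12.13
tool_pos: [0.5789, -0.3226, 0.097]
tcp_rot: [154.9, 0.0, -3.8]
ft_force: [-0.1, 0.3, 0.4]
width: 0.939
t 12.13 pos [ 0.5789 -0.3226  0.097 ] rot [154.85   0.    -3.76] F [-0.1  0.3  0.4] w 0.939
  ->  [-0.2  0.1  8.9] [ 0.0007  0.0008 -0.0017]
```

```bash
python3 -m jog '0 0 4 0 0 0;0 0 7 0 0 0;0 0 9 0 0 0;0 0 9 0 0 0;0 0 9 0 0 0'; python3 -c "
from go import *
to(S0-.002*n,RG)"
```

```text
time: 12.55
tool_pos: [0.5786, -0.3265, 0.0888]
tcp_rot: [154.9, 0.0, -3.8]
ft_force: [-0.3, 0.4, -0.5]
width: 0.942
t 12.55 pos [ 0.5786 -0.3265  0.0888] rot [ 1.5486e+02  1.0000e-02 -3.7600e+00] F [-0.3  0.4 -0.5] w 0.942
  ->  [-0.1  0.1 -0.2] [ 0.0007  0.0009 -0.0017]
```

```bash
python3 -m jog '0 0 0 0 0 0;0 0 0 0 0 0;0 0 0 0 0 0;0 0 0 0 0 0;0 0 0 0 0 0;0 0 0 0 0 0;0 0 0 0 0 0;0 0 0 0 0 0' -1 30;python3 -m jog '0 0 0 0 0 0;0 0 0 0 0 0;0 0 0 0 0 0' -1 40; python3 -m jog '0 0 -5 0 0 0;0 -2 -15 0 0 0;0 -6 -30 0 0 0;0 -10 -50 0 0 0;0 -10 -60 0 0 0;0 -10 -60 0 0 0'; python3 look.py 8
```

```text
time: 13.22
tool_pos: [0.5788, -0.3263, 0.0891]
tcp_rot: [154.9, -0.0, -3.7]
ft_force: [-1.6, 2.8, 5.7]
width: 0.647
time: 13.47
tool_pos: [0.5788, -0.3263, 0.0892]
tcp_rot: [154.9, -0.0, -3.7]
ft_force: [-1.7, 2.4, 4.4]
width: 0.638
time: 13.97
tool_pos: [0.583, -0.2905, 0.1414]
tcp_rot: [154.9, -0.2, -3.6]
ft_force: [-0.3, -0.0, -0.4]
width: 0.641
t 14.07 pos [ 0.5812 -0.2917  0.1394] rot [ 1.5488e+02 -5.0000e-02 -3.7200e+00] F [-0.2  0.2 -2.7] w 0.641
  ->  [0. 0. 0.] [ 0.4383  0.0134 -0.064 ]
```

View pics/scene8.png

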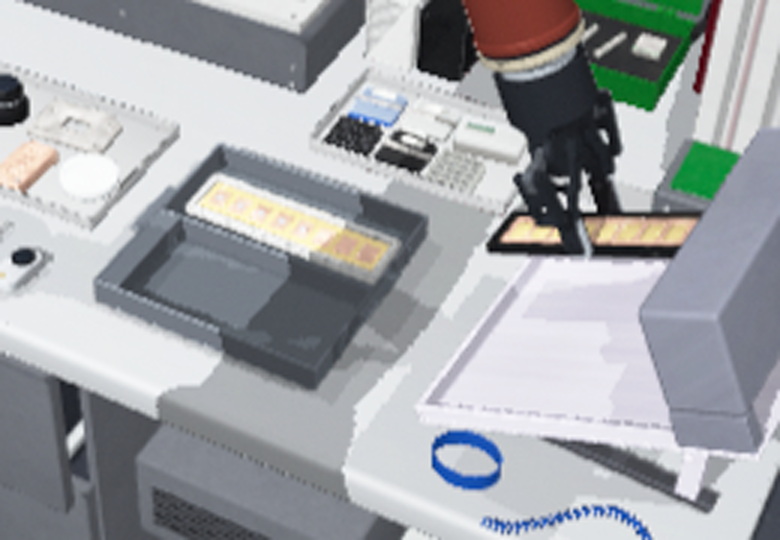

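The short boat is held clear of the tray, at (490–700, 215–255). I'll carry it out the same way.

```bash
python3 -m jog '0 -30 -35 0 0 0;0 -30 -70 0 0 0;0 -30 -105 0 0 0;0 -30 -135 0 0 0;0 -60 -135 0.1 0 0;0 -60 -135 0.2 0 0;0 -60 -135 0.3 0 0;0 -60 -135 0.4 0 0'; python3 -c "
from go import *
to([.4886,.002,.2],down(-.7))"
```

```text
time: 14.73
tool_pos: [0.5887, -0.18, 0.236]
tcp_rot: [178.1, -0.1, -3.6]
ft_force: [-0.1, -1.5, -2.3]
width: 0.637
t 14.73 pos [ 0.5887 -0.18    0.236 ] rot [ 1.7806e+02 -1.2000e-01 -3.6500e+00] F [-0.1 -1.5 -2.3] w 0.637
  ->  [-111.6 -176.4   29.8] [ 0.034  -0.0012 -0.0515]
```

```bash
python3 -m jog '-25 -50 0 0.034 0 -0.05;-50 -90 5 0.034 0 -0.05;-75 -125 15 0.034 0 -0.05;-100 -155 25 0.034 0 -0.05;-112 -176 30 0.034 0 -0.05;-112 -176 30 0.034 0 -0.05;-112 -176 30 0.034 0 -0.05;-112 -176 30 0.034 0 -0.05'; python3 look.py 9; python3 ends.py 9 190 240 .17 .23;  python3 -c "
from go import *
to([.4886,.002,.2],down(-.7))"
```

```text
time: 15.4
tool_pos: [0.4878, 0.0011, 0.1993]
tcp_rot: [180.0, -0.0, -0.8]
ft_force: [-0.5, -0.0, -0.5]
width: 0.641
t 15.5 pos [4.885e-01 1.000e-04 1.997e-01] rot [ 1.7996e+02 -8.0000e-02 -9.2000e-01] F [ 1.4 -0.  -2. ] w 0.639
  ->  [0. 0. 0.] [ 0.0007 -0.0013 -0.016 ]
404
+y 378 z med 0.2083 xlim [0.463  0.4884 0.5158] ylim 0.0601 0.0946
-y few
tilt deg dz/dx,dz/dy [0.57 2.75] z 0.2086 n 378
t 15.5 pos [4.885e-01 1.000e-04 1.997e-01] rot [ 1.7996e+02 -8.0000e-02 -9.2000e-01] F [ 1.4 -0.  -2. ] w 0.639
  ->  [ 0.1 -1.9 -0.3] [ 0.0007 -0.0013 -0.0038]
```

View pics/top9.png

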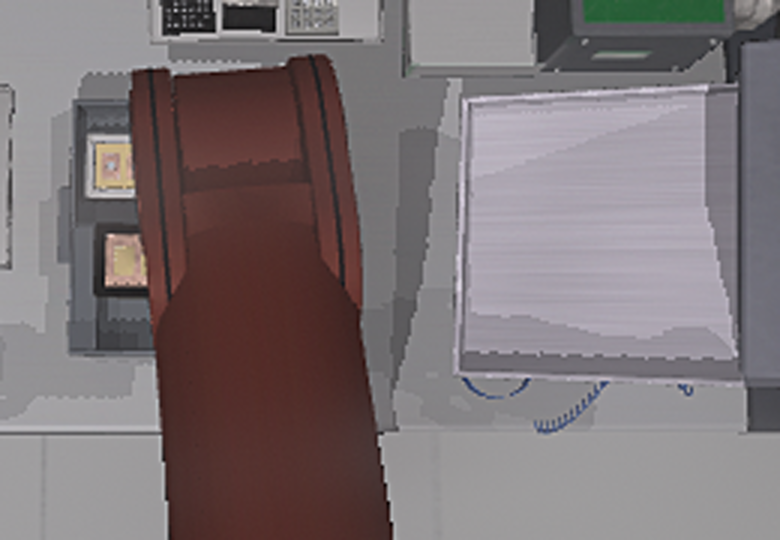

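Only the +y end is visible from above here (zoom (95–150, 225–295)). I'll check levelness with the scene camera too.

```bash
cat > lev.py <<'E'
from h import *
import sys
k=sys.argv[1]; zl,zh=map(float,sys.argv[2:4]); xl,xh=.455,.52
for m in ("top","scene"):
    f=np.load(f"{m}{k}.npz"); d=f["d"]; v,u=np.mgrid[100:330,200:420]; uv=np.c_[u.ravel(),v.ravel()]
    P=depthpts(m,uv,d); col=f["p"][v.ravel(),u.ravel()].astype(int)
    s=(P[:,0]>xl)&(P[:,0]<xh)&(P[:,2]>zl)&(P[:,2]<zh)&(np.abs(P[:,1])<.12)
    mk=cv2.morphologyEx(s.reshape(u.shape).astype(np.uint8),cv2.MORPH_OPEN,np.ones((3,3))).ravel()>0
    Q=P[s&mk]
    print(m,len(Q),"y",np.percentile(Q[:,1],[.5,99.5]).round(4),"x",np.percentile(Q[:,0],[1,99]).round(4))
    for b in np.arange(-.1,.1,.02):
        q=Q[(Q[:,1]>=b)&(Q[:,1]<b+.02)]
        if len(q)>15: print("  y%.2f z %.4f x %.4f..%.4f n %d"%(b+.01,np.median(q[:,2]),*np.percentile(q[:,0],[3,97]),len(q)))
    if m=="scene":
        A=np.c_[Q[:,:2],np.ones(len(Q))]; z=Q[:,2]
        for _ in range(4):
            c=np.linalg.lstsq(A,z,rcond=None)[0]; g=np.abs(z-A@c)<.003; A=A[g]; z=z[g]
        print(" fit tilt deg",np.degrees(c[:2]).round(2),len(z))
E
python3 lev.py 9 .195 .222
```

```text
top 395 y [0.0556 0.0943] x [0.4628 0.5157]
  y0.05 z 0.2080 x 0.4700..0.4962 n 21
  y0.07 z 0.2081 x 0.4632..0.5156 n 208
  y0.09 z 0.2094 x 0.4630..0.5153 n 166
scene 970 y [-0.0952  0.093 ] x [0.4588 0.5174]
  y-0.09 z 0.2092 x 0.4591..0.5134 n 119
  y-0.07 z 0.2079 x 0.4600..0.5147 n 135
  y-0.05 z 0.2087 x 0.4597..0.5167 n 129
  y-0.03 z 0.2079 x 0.4604..0.5161 n 132
  y-0.01 z 0.2087 x 0.4607..0.5159 n 117
  y0.01 z 0.2091 x 0.4729..0.5169 n 51
  y0.03 z 0.2086 x 0.4602..0.4782 n 41
  y0.05 z 0.2082 x 0.4606..0.4911 n 58
  y0.07 z 0.2088 x 0.4614..0.5134 n 101
  y0.09 z 0.2094 x 0.4616..0.5161 n 87
 fit tilt deg [0.52 0.08] 724
```

View pics/scene9.png

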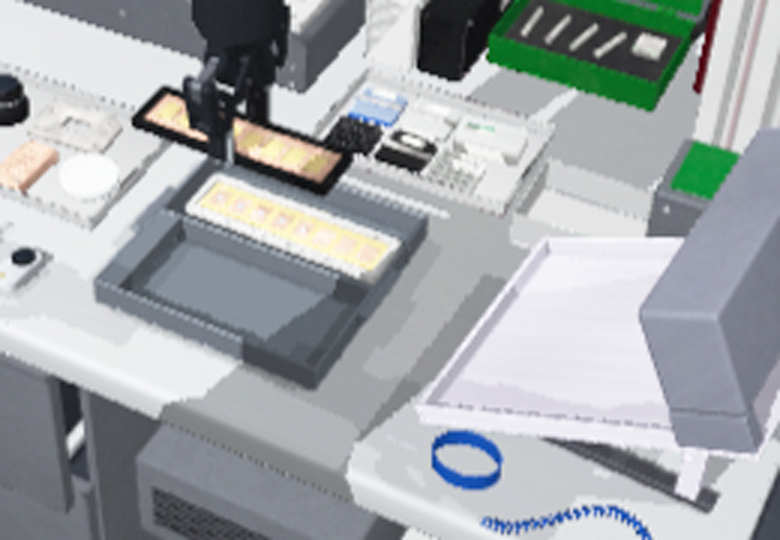

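Level to about 0.1–0.5°, and the centre is known. I'll lower it.

```bash
python3 -m jog '0 -2 20 0 0 0;0 -2 55 0 0 0;0 -2 90 0 0 0;0 -2 120 0 0 0;0 -2 138 0 0 0;0 -2 145 0 0 0;0 -2 145 0 0 0;0 -2 145 0 0 0'; python3 look.py 10; python3 lev.py 10 .05 .08; python3 -c "
from go import *
to([.4884,.002,.0125],down(-.7))"
```

```text
time: 16.17
tool_pos: [0.4895, 0.0011, 0.0554]
tcp_rot: [179.9, -0.1, -1.0]
ft_force: [0.8, -0.1, -0.7]
width: 0.641
t 16.27 pos [0.4901 0.0017 0.0562] rot [179.99  -0.21  -0.95] F [-0.7  1.2 -0.8] w 0.64
  ->  [0. 0. 0.] [ 0.0002 -0.0037 -0.0166]
top 324 y [-0.0941  0.0961] x [0.4624 0.5181]
  y-0.09 z 0.0652 x 0.4619..0.5133 n 90
  y0.07 z 0.0643 x 0.4635..0.5180 n 95
  y0.09 z 0.0653 x 0.4643..0.5178 n 139
scene 889 y [-0.0954  0.0947] x [0.4578 0.5184]
  y-0.09 z 0.0651 x 0.4607..0.5158 n 110
  y-0.07 z 0.0645 x 0.4604..0.5160 n 126
  y-0.05 z 0.0641 x 0.4619..0.5176 n 117
  y-0.03 z 0.0646 x 0.4614..0.5158 n 124
  y-0.01 z 0.0649 x 0.4569..0.5176 n 118
  y0.01 z 0.0651 x 0.4639..0.5190 n 45
  y0.03 z 0.0652 x 0.4591..0.4725 n 27
  y0.05 z 0.0650 x 0.4610..0.4937 n 48
  y0.07 z 0.0643 x 0.4631..0.5130 n 88
  y0.09 z 0.0652 x 0.4637..0.5159 n 86
 fit tilt deg [-0.66 -0.03] 638
t 16.27 pos [0.4901 0.0017 0.0562] rot [179.99  -0.21  -0.95] F [-0.7  1.2 -0.8] w 0.64
  ->  [-1.8 -0.3 43.7] [ 0.0002 -0.0037 -0.0044]
```

View pics/scene10.png

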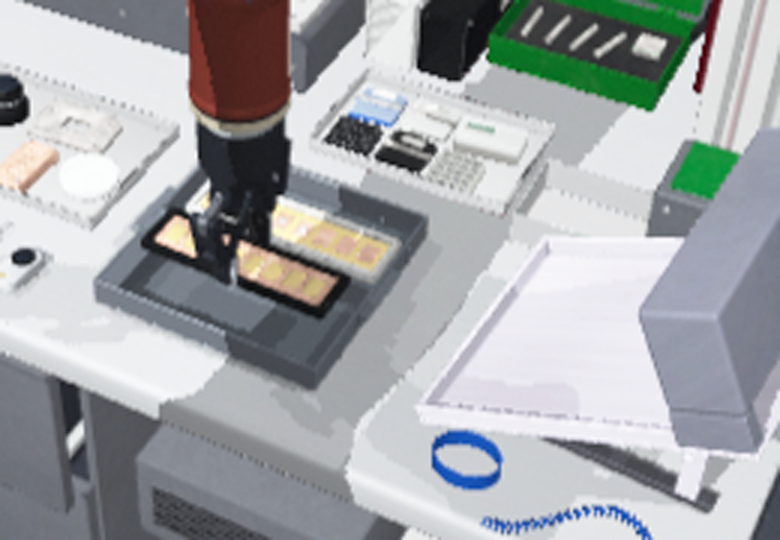

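```bash
python3 -m jog '-2 -1 12 0 -0.003 0.002;-2 -1 25 0 -0.003 0.002;-2 -1 35 0 -0.003 0.002;-2 -1 42 0 -0.003 0.002;-2 -1 44 0 -0.003 0.002;-2 -1 44 0 -0.003 0.002;-2 -1 44 0 -0.003 0.002'; python3 -m jog '0 0 2 0 0 0;0 0 4 0 0 0;0 0 6 0 0 0;0 0 7 0 0 0;0 0 7 0 0 0;0 0 7 0 0 0'
```

```text
time: 16.85
tool_pos: [0.4884, 0.0027, 0.0123]
tcp_rot: [180.0, -0.0, -1.1]
ft_force: [0.1, 0.2, -1.1]
width: 0.64
time: 17.35
tool_pos: [0.4884, 0.0026, 0.0053]
tcp_rot: [180.0, -0.0, -1.1]
ft_force: [-1.5, -0.1, -0.7]
width: 0.638
```

```bash
python3 -m jog '0 0 0.7 0 0 0;0 0 1.4 0 0 0;0 0 1.4 0 0 0'; python3 -m jog '0 0 0.5 0 0 0;0 0 0.8 0 0 0;0 0 0.8 0 0 0'
```

```text
time: 17.6
tool_pos: [0.4884, 0.0026, 0.0038]
tcp_rot: [180.0, -0.0, -1.1]
ft_force: [0.6, 0.0, -1.4]
width: 0.64
time: 17.85
tool_pos: [0.4883, 0.0026, 0.003]
tcp_rot: [180.0, -0.0, -1.1]
ft_force: [-0.2, 0.2, -1.6]
width: 0.639
```

```bash
python3 -m jog '0 0 0.5 0 0 0;0 0 0.8 0 0 0;0 0 0.8 0 0 0'; python3 -m jog '0 0 0 0 0 0'
```

```text
time: 18.1
tool_pos: [0.4884, 0.0026, 0.0026]
tcp_rot: [-180.0, -0.0, -1.1]
ft_force: [-3.2, -0.3, 8.0]
width: 0.642
time: 18.18
tool_pos: [0.4885, 0.0026, 0.0028]
tcp_rot: [-180.0, -0.0, -1.1]
ft_force: [-0.6, -0.2, -1.4]
width: 0.641
```

```bash
python3 -m jog '0 0 0.5 0 0 0;0 0 0.5 0 0 0;0 0 0.5 0 0 0'; python3 -m jog '0 0 0.2 0 0 0;0 0 0.2 0 0 0;0 0 0.2 0 0 0;0 0 0.2 0 0 0;0 0 0.2 0 0 0' 0.56
```

```text
time: 18.43
tool_pos: [0.4886, 0.0026, 0.0026]
tcp_rot: [-180.0, -0.0, -1.1]
ft_force: [-2.2, 0.0, 6.6]
width: 0.644
time: 18.85
tool_pos: [0.4885, 0.0026, 0.0024]
tcp_rot: [-180.0, -0.0, -1.1]
ft_force: [-0.8, -0.1, 0.6]
width: 0.778
```

```bash
python3 -m jog '0 0 -5 0 0 0;0 0 -15 0 0 0;0 0 -45 0 0 0;0 0 -85 0 0 0;0 0 -125 0 0 0;0 0 -165 0 0 0;0 0 -195 0 0 0;0 0 -205 0 0 0'; python3 look.py 11
```

```text
time: 19.52
tool_pos: [0.4905, 0.0022, 0.213]
tcp_rot: [-179.8, -0.4, -1.2]
ft_force: [1.1, 0.5, -0.4]
width: 0.776
t 19.62 pos [0.4898 0.0025 0.2101] rot [-179.85   -0.29   -1.11] F [-0.2  0.  -1.2] w 0.778
  ->  [0. 0. 0.] [-0.0026 -0.0051 -0.0193]
```

View pics/scene11.png

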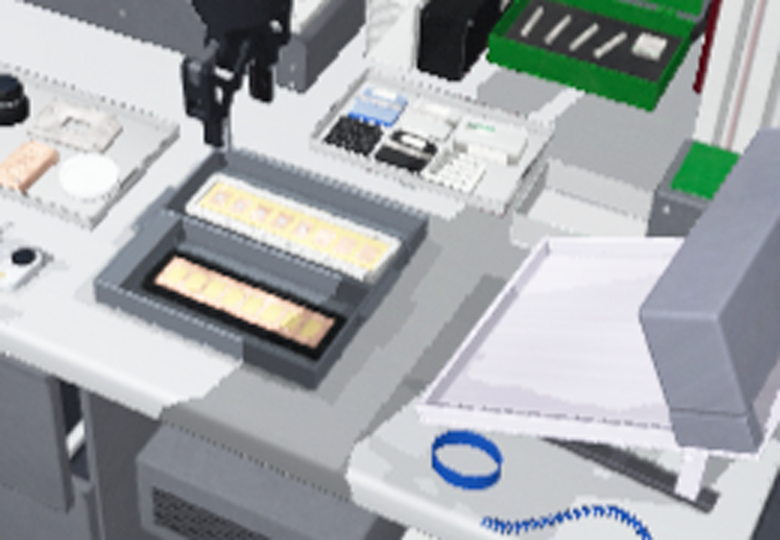

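Both boats look flat in their bays. I'll move the arm aside for a clear final check from above.

```bash
python3 -m jog '0 60 -30 0 0 0;0 110 -30 0 0 0;0 150 -30 0 0 0;0 190 -30 0 0 0;0 220 -30 0 0 0;0 240 -30 0 0 0;0 240 -30 0 0 0;0 240 -30 0 0 0'; python3 - <<'E'
from go import *
p,d=eyes.grab_frame("top"); np.savez("top12.npz",p=p,d=d); q,ds=eyes.grab_frame("scene"); np.savez("scene12.npz",p=q,d=ds)
cv2.imwrite("pics/top12.png",cv2.resize(p[130:275,120:370,::-1],None,fx=3.2,fy=3.2,interpolation=cv2.INTER_CUBIC))
d=cv2.medianBlur(d,3)
for nm,a,b,xl,xh in (("long",150,206,.55,.655),("short",206,255,.435,.54)):
    v,u=np.mgrid[a:b,250:345]; P=depthpts("top",np.c_[u.ravel(),v.ravel()],d)
    s=(P[:,2]>.009)&(P[:,2]<.018)&(P[:,0]>xl)&(P[:,0]<xh)
    mk=cv2.morphologyEx(s.reshape(u.shape).astype(np.uint8),cv2.MORPH_OPEN,np.ones((5,5)))
    c=max(cv2.findContours(mk,cv2.RETR_EXTERNAL,cv2.CHAIN_APPROX_NONE)[0],key=cv2.contourArea)[:,0]+[250,a]
    Q=P[mk.ravel()>0]; A=np.c_[Q[:,:2]-Q[:,:2].mean(0),np.ones(len(Q))]; f=np.linalg.lstsq(A,Q[:,2],rcond=None)[0]
    print(nm,cv2.minAreaRect(np.float32(onz("top",c,.013)[:,:2]*1000)),"tilt",np.degrees(f[:2]).round(2),"ztop",f[2].round(4))
p0=np.load("top0.npz")["p"]; print("bystander diff",[int((cv2.absdiff(p0,p)[200:272,140:232].max(2)>40).sum())], read_state()["tool_pos"])
E
```

```text
time: 20.28
tool_pos: [0.4833, -0.2401, 0.2382]
tcp_rot: [-179.9, -0.1, -1.4]
ft_force: [0.5, 0.7, -0.4]
width: 0.78
long ((602.5529174804688, 10.273109436035156), (207.31631469726562, 59.12651062011719), 89.80425262451172) tilt [ 0.14 -0.05] ztop 0.0114
short ((490.191650390625, 39.530799865722656), (114.48090362548828, 54.773746490478516), 89.84098052978516) tilt [0.24 0.16] ztop 0.0113
bystander diff [0] [ 0.48454244 -0.23681203  0.23840003]
```

View pics/top12.png

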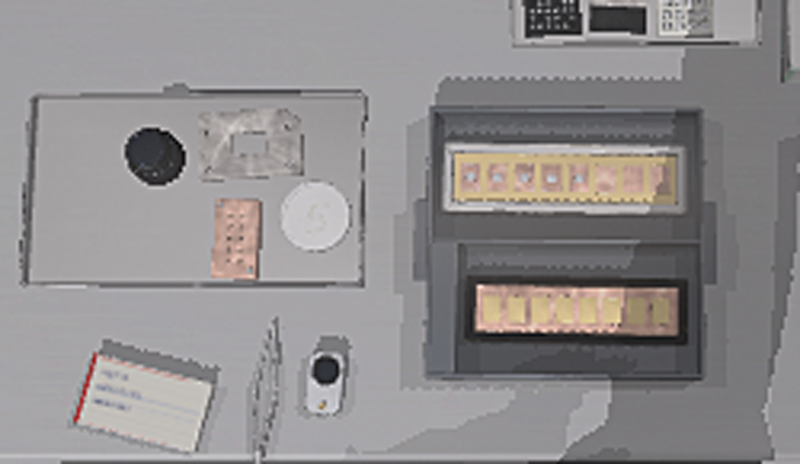

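The top view shows both boats flat and face up inside their bays: long at (443–687, 143–213), short at (464–688, 278–344). The pad, tweezers and loupe haven't moved. I'll hand in.

```bash
python3 -c "
from bench import *
print(read_state()['joint_vel'].round(2)); print(robot.finish_job())"
```

```text
[-1.21 -0.86 -0.99 -0.11  0.1   0.16 -0.  ]
the job is handed in; nothing more can be done
None
```

Both boats are in the tote, flat and right side up: the long boat in the long bay and the short boat in the short bay. I handed the job in at about 20.4 s.

I gripped each boat across its width with the tool square to the sloping deck, then lifted it and levelled it clear of the tray. Each was lowered until it touched the bay floor (7–9 N) and released with a limited opening.

**Last checks:**
- **Level:** both boats lie level to within about 0.25° (depth readings from the top camera). Both top faces read about 11.4 mm high, against 13 mm expected, which is within the roughly 2 mm calibration error.
- **Position:** the long boat is about 1 mm from its bay centre. In the final image the short boat lies wholly inside its bay.
- **Bystanders:** the loupe, tweezers and note pad show no changed pixels. The gripper was empty and clear of everything.

**One check failed:** the automatic outline of the short boat in the final image came out too short, at 114 mm instead of 190 mm. For its y position I relied on the picture and on the centre measured before I lowered it, which put it within a millimetre or two of the bay centre.

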